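# Unscrew the captive lock screw and open the thimble case

## Robot

A 6-joint arm with a two-finger parallel gripper is mounted at the origin on the work surface. World frame = base frame: x ahead of the robot, y to its left, z up, the work surface at z = 0. Lengths are in m, angles in rad, forces in N, time in s.
With the tool pointing down it reaches from about 0.325 to 0.9 m from the base axis. Payload 3.5 kg.
Tool frame: the origin (TCP) lies on the mounting face of the last link; the fingertips stand 173 mm ahead of it and the grasp point (between the pads) lies 155 mm ahead of it (bot.tcp_to_tips is the distance from the TCP to the fingertips, in m); z points along the fingers, y is the direction in which the jaws open and shut (so a half turn about z gives the same grasp; the last joint's range is limited). The gripper opens to 85 mm and grips with 20 to 120 N. Pads are 22 mm wide; open, the fingers measure 114 mm over their backs; the gripper's body (76 mm by 85 mm) begins 54 mm behind the grasp point. The pads swing forward as they close: fully open they stand 13 mm farther back than shut.
Start: joints at [-1.336, 0.276, -0.026, 1.268, 0, 1.467], TCP at [0.207, -0.59, 0.405] pointing down, gripper open.
Joint ranges: [-3.12, 3.12], [-0.85, 1.88], [-1.08, 1.24], [-1.95, 2.15], [-1.57, 1.53], [-3.14, 3.14]. Speed limits (rad/s): [2.57, 2.57, 3.14, 3.14, 3.14, 3.14].

## Interface

Orientations are given as a rotation vector (axis times angle).
In Python, from workcell import observe, read_camera, camera_info, sign_off, nets, bot gives the robot as it stands.
- The arm moves only by the tool carry_out, never from a script. Its argument "motion" is text: rows parted by semicolons, each of 5 numbers parted by spaces: the closure, from 0 (fully open) to 1 (shut), then the shift along the tool's x, y, z in m, then the turn about the tool's z in rad. A call has 1 to 12 rows; each row shifts and turns the commanded pose from where the row before left it, along the tool's axes as they then stand; what a row does not reach is not made up. A row lasts 1/10 s, in which the tool goes at most 50 mm and 8.59 degrees, less where a joint would pass 70% of its speed; a pose out of reach is approached as far as the arm can. A call with a gripper value outside its range is refused whole. The fingers move at their own pace and stop on an object; "newtons" is the grip in N (left out, the last holds). Time passes only in rows, so rows that do not move let the fingers close. It gives the time, the measured TCP pose, the force and the opening at its end, in the units of the state.
- observe(): the state, without advancing time (a new reading comes with each control period).
- read_camera(name): name is "scene" or "top" or "wrist"; returns the picture (384x512x3 uint8, red, green, blue); there is no depth.
- camera_info(name): a dict with "K" (3x3 intrinsics, pixels), "R" (3x3) and "t" (3): a world point X has camera coordinates R X + t. Camera axes: x right, y down, z forward; pixel columns grow to the right and rows downward; lengths in m; the calibration is good to about 2 mm. The wrist camera is an equidistant fisheye: a pixel r from the principal point sees the ray r / f radians off the axis. A picture is of the moment at which its call begins: read the wrist's pose just before it. camera_info takes no time and is no camera call; for the wrist camera it gives the pose at the moment of the call.
- sign_off(): hands the job in, once; it reports no verdict.
Trained networks look in the newest picture that a camera, given by its name, has taken for a name from the list of things; names that differ only in an ending like _2 or _b are one class to them, and where a whole thing is asked for, a point or a joint stands for the part that bears it (a point fixed in the world has none). Each returns a list of dicts, best first, with "score" (0 to 1); they miss things now and then, are a little off and sometimes report something else, mostly with a low value. They report only what shows in the picture. A call takes as long as a camera call.
- nets.spot_in(camera, target): "centre" ([x, y, z] in m, in the coordinates of the camera as it stood for that picture, good to about 4 mm: the middle of the surface that is visible of it).
The state is a dict: "t": time; "joint_positions": joint angles; "qvel": joint speeds; "effort": joint torques, N m; "tool_pos": TCP position; "ee_rot": TCP orientation; "contact_force": force on the tool from outside, world axes, zero at the start; "moment": the same for the moment, N m; "gripper_width": finger opening in m.
Only numpy, scipy, OpenCV 4.12 (cv2) and the standard library are available. Lean on these libraries where they do the work, as an engineer would, in place of code of your own. Each camera call takes 0.05 s, during which the arm holds its last target.

## Task

Open the thimble display case: pull the brass captive thumbscrew up against its spring, feel for where its thread catches, unscrew it counter-clockwise all the way to its stop so that it stays up by itself, then slide the clear cover fully open. Be gentle with the thread, do not shove the cover against the lock pin, leave the things standing around alone, and let go of everything at the end.

Things in the scene. Friction and masses are not known exactly. Their poses are not given: they have to be found in the camera images.
- case: Fixed wooden display case on an 8 mm amber glass shelf, 160 (x) by 260 (y) by 50 mm tall with its end board, origin under its centre, z up. A brass bridge along x (34 mm wide, top at z = 60 mm, reaching 86 mm each side) crosses it at y = -85 mm and carries collar and thumbscrew. The cover slides to +y of this frame.
- collar: Fixed steel collar, 30 mm diameter, on the bridge, z = 60 to 83 mm of the case frame, upright at x = 0, y = -85 mm; origin on that axis at the case's underside. It hides the thread: its mouth has 9 to 11 mm of lift; onward it has 2 mm of up-down play, rises 2.5 mm per rad for 1.8 rad, then is level 0.15 rad to a hard stop. Over 60 N harms the thread: about 0.5 N m of twist at the stop.
- plunger: Steel shank of the thumbscrew, 6 mm thick, with the lock pin at its foot; it only slides up and down on the collar's axis and carries the knob (120 g in all). Origin on the axis, level with the case's underside when down; its rise above that is the lift. A spring pulls it down: 4 N when down, 0.3 N more per mm. In the thread it stays where it is left: about 13 mm lift at the stop.
- knob (a point): Centre of the round ribbed brass knob, 34 mm diameter, 22 mm tall, red line on top; 98 mm above the case's underside when down, its foot then 4 mm above the collar. Down, it idles and turns freely either way. Pulled up, it stops hard at 3.5 mm lift, except in two unmarked windows of turn, each 0.4 rad wide, where it rises on to a hard stop at 11 mm lift, in the thread's mouth.
- screw (a joint): Turn of the thumbscrew in rad, growing counter-clockwise seen from above (the unscrewing, rising way in the thread); 0: red line along the case's +x; starts at -0.2 to 0.2. A window for pulling up begins somewhere between 0.6 and 1.4 rad, different each time, the other half a turn away; the thread starts to rise 0.1 rad past its end. Turning takes under 0.1 N m.
- cover: Clear sliding cover, 150 by 225 by 5 mm with brass edge strips, on the case; its top is 50 mm above the case's underside. It slides 75 mm towards the case's +y with about 1.5 N of friction. The screw's lock pin bars it until the screw is lifted about 12 mm. Origin coincides with the case's when shut.
- pull (a point): Middle of the upper edge of the brass pull bar on the cover: a bar 50 mm long (along the case's x), 12 mm thick (y), standing 18 mm above the cover, its top 68 mm above the case's underside, at y = 35 mm of the case when shut, 110 mm when fully open.
- brass_thimble: Loose brass thimble standing near the case, 21 mm wide, 26 mm tall, origin at its foot. Bystander.
- glass_thimble: Loose violet glass thimble, 21 mm wide, 26 mm tall, origin at its foot. Bystander.
- mushroom: Loose wooden darning mushroom, head 66 mm wide, 79 mm tall, origin at its foot. Bystander.
- teacup: Loose porcelain doll's teacup, 52 mm wide with a handle, 34 mm tall, origin at its foot. Bystander.

How it is judged:
On the way, in this order (a step that is already met when the one before it is completed fails the run):
1. the screw is pulled up through the window into the mouth of the thread, the cover still shut (z of knob in the frame of case above 0.1065 m and y of pull in the frame of case below 0.042 m), for 0.1 s.
2. the screw is driven up to its stop and stays there by itself, the cover still shut (z of knob in the frame of case above 0.1105 m and contact force between the fingers and plunger below 0.1 N and y of pull in the frame of case below 0.042 m), for 0.2 s.
At the end, for the whole second after the job is handed in: The thumbscrew stands unscrewed at its stop by itself (lift over 12.5 of about 13 mm), the cover is open by at least 68 of its 75 mm, and both are at rest (z of knob in the frame of case above 0.1105 m and y of pull in the frame of case above 0.103 m and linear speed of each of cover, plunger below 0.005 m/s); the robot touches nothing.
It fails at once if the thread is strained with more than 60 N (contact force between plunger and collar above 60 N).
It fails at once if the cover is shoved against the lock pin with more than 15 N (contact force between plunger and cover above 15 N).
It fails at once if a bystander is pushed by more than 20 mm or tipped (distance of any of brass_thimble, glass_thimble, mushroom, teacup from where it was at the start of the episode above 0.02 m or angle between any of brass_thimble, glass_thimble, mushroom, teacup's own z axis and vertical above 0.5 rad).
It also fails if it takes over 72 s, if anything falls off the work surface, if the arm or the gripper's body presses on something with over 40 N, if the wrist force passes 120 N, or if a joint passes its speed limit or range.

## Working session

There is one attempt and no reset: what is moved stays moved. The work goes in short steps, Python scripts to look and compute and a tool call to move; the robot and the scene stay as the last step left them, time stands still between calls to the robot, and variables do not carry over. Pictures are saved under pics/ and viewed, and the job is handed in when it is done.

Besides the shell and the picture viewer there is one more tool, called after "Emit:" as name(argument=value, ...) on one line, values as JSON. carry_out: Moves the arm, as the interface text tells. Its arguments: {"type":"object","properties":{"motion":{"type":"string"},"newtons":{"type":"number"}},"required":["motion"]}

```bash
mkdir -p pics; ls; python3 - <<'E'
from workcell import *
import cv2, numpy as np
s=observe()
for k,v in s.items(): print(k,np.round(v,4))
for c in ["scene","top","wrist"]:
    im=read_camera(c); cv2.imwrite(f"pics/{c}0.png",im[:,:,::-1])
    i=camera_info(c); R,t=np.array(i["R"]),np.array(i["t"])
    print(c,np.round(i["K"],1).tolist(),"cam pos",np.round(-R.T@t,3),np.round(R,3).tolist())
    for n in ["case","collar","knob","pull","cover","brass_thimble","glass_thimble","mushroom","teacup"]:
        for d in nets.spot_in(c,n)[:2]:
            print(" ",n,round(d["score"],2),np.round(R.T@(np.array(d["centre"])-t),4))
print(observe()["t"])
E
```

```text
pics
t 0.0
joint_positions [-1.3364  0.2771 -0.0279  1.268  -0.      1.4674]
qvel [-0.0012  0.0001 -0.0006 -0.0015 -0.0005  0.0004]
effort [ 9.00000e-04 -4.45510e+01  2.95203e+01  1.65000e-02 -0.00000e+00
  0.00000e+00]
tool_pos [ 0.207  -0.5893  0.4036]
ee_rot [-3.0947e+00 -5.2770e-01  3.0000e-04]
contact_force [-0.1287 -0.0591 -0.0974]
moment [-0.0134 -0.0022 -0.0397]
gripper_width 0.0853
scene [[362.6, 0.0, 255.3], [0.0, 362.6, 188.4], [0.0, 0.0, 1.0]] cam pos [0.931 0.333 0.65 ] [[-0.657, 0.754, 0.018], [0.573, 0.514, -0.638], [-0.491, -0.409, -0.77]]
  case 0.67 [0.5672 0.0934 0.0581]
  collar 0.55 [0.5637 0.0019 0.0776]
  knob 0.71 [0.5623 0.0024 0.1059]
  pull 0.62 [0.5465 0.1183 0.0558]
  cover 0.59 [0.5461 0.1206 0.0546]
  brass_thimble 0.44 [0.4178 0.0467 0.031 ]
  glass_thimble 0.56 [0.4033 0.1631 0.0268]
  mushroom 0.74 [0.7106 0.0398 0.0751]
  teacup 0.57 [0.6959 0.1736 0.0229]
top [[398.5, 0.0, 250.8], [0.0, 398.5, 191.3], [0.0, 0.0, 1.0]] cam pos [0.541 0.032 0.755] [[0.013, -1.0, 0.007], [-0.996, -0.013, -0.094], [0.094, -0.006, -0.996]]
  case 0.57 [0.5403 0.079  0.0554]
  collar 0.71 [0.541  0.08   0.0637]
  knob 0.39 [ 0.5557 -0.0091  0.103 ]
  pull 0.56 [0.5416 0.11   0.0568]
  cover 0.74 [0.539  0.1074 0.0623]
  cover 0.39 [0.6945 0.1816 0.0196]
  brass_thimble 0.66 [0.4157 0.0399 0.0345]
  mushroom 0.77 [0.6956 0.0268 0.0827]
  teacup 0.73 [0.6941 0.182  0.0174]
wrist [[297.3, 0.0, 253.9], [0.0, 297.3, 188.9], [0.0, 0.0, 1.0]] cam pos [ 0.279 -0.564  0.374] [[0.331, -0.944, -0.0], [-0.9, -0.315, 0.302], [-0.285, -0.1, -0.953]]
1.5
```

View pics/scene0.png

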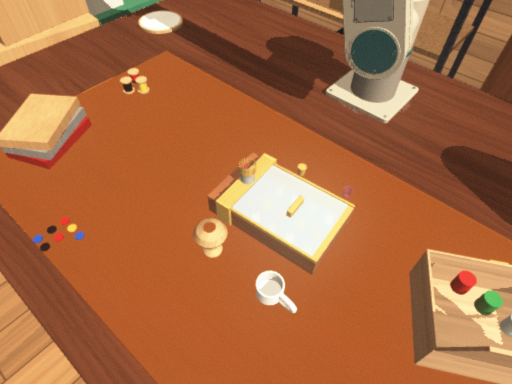

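View pics/top0.png

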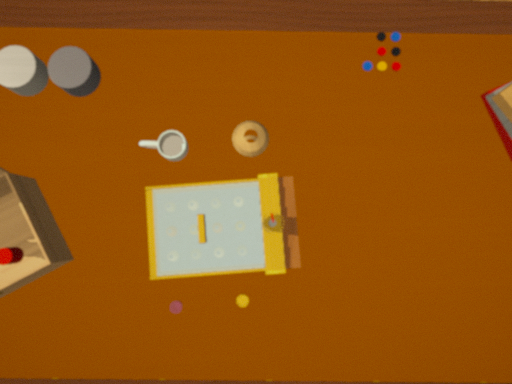

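The top view shows the case: the bridge is at column ~272, the knob at (274,222), the pull at (202,228) and the cover to its left, so case +y is roughly world +y. I'll zoom in to fit the pose.

```bash
python3 - <<'E'
import cv2
a=cv2.imread("pics/top0.png")[165:290,140:310]; cv2.imwrite("pics/top0z.png",cv2.resize(a,None,fx=4.7,fy=4.7,interpolation=cv2.INTER_CUBIC))
a=cv2.imread("pics/scene0.png")[145:270,195:360]; cv2.imwrite("pics/scene0z.png",cv2.resize(a,None,fx=4.7,fy=4.7,interpolation=cv2.INTER_CUBIC))
E
```

```text
(no output)
```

View pics/top0z.png

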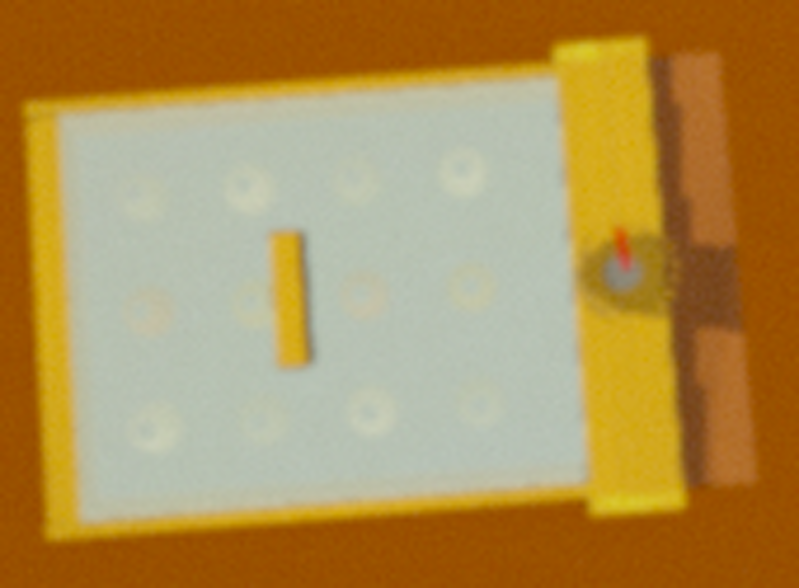

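View pics/scene0z.png

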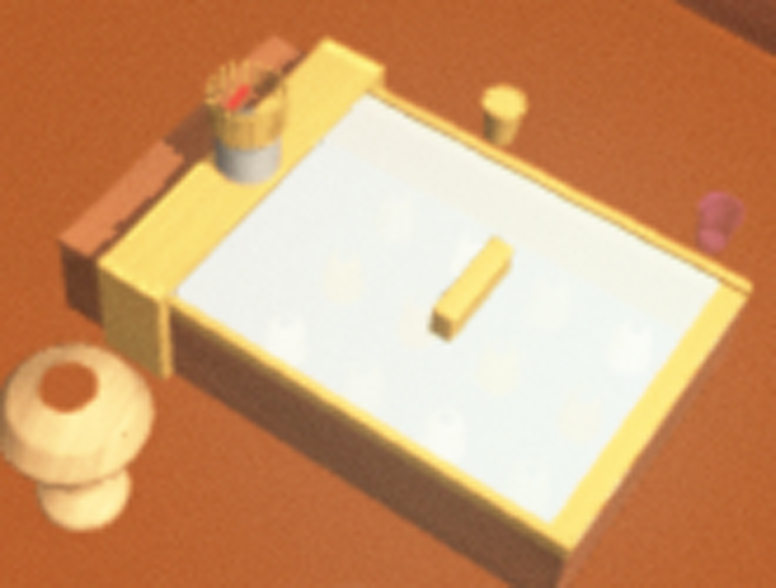

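```bash
cat > h.py <<'E'
import numpy as np, json
from workcell import camera_info
def proj(info,X):
    K,R,t=[np.array(info[k]) for k in("K","R","t")]
    c=X@R.T+t; return (c[:,:2]/c[:,2:])*K[0,0]+K[:2,2]
def case2w(p,X):
    x,y,z,a=p; X=np.atleast_2d(X)
    c,s=np.cos(a),np.sin(a)
    return X@np.array([[c,s,0],[-s,c,0],[0,0,1]])+[x,y,z]
E
python3 - <<'E'
from h import *
from scipy.optimize import least_squares
un=lambda L,o:(np.array(L,float)+.5)/4.7-.5+o
B=[[86,-68,60],[86,-102,60],[-86,-68,60],[-86,-102,60]]
P=[[25,41,68],[25,29,68],[-25,41,68],[-25,29,68]]
XT=np.array(B+P)/1e3
uT=un([[553,43],[648,38],[590,517],[688,510],[271,233],[298,233],[280,366],[308,364]],[140,165])
XS=np.array([[86,-102,60],[86,-68,60],[-86,-102,60],[-86,-68,60],[-25,29,68],[-25,41,68],[25,29,68],[25,41,68]])/1e3
uS=un([[100,262],[165,298],[328,38],[383,70],[498,237],[512,248],[432,318],[448,326]],[195,145])
it,is_=camera_info("top"),camera_info("scene")
def f(p):
    return np.r_[(proj(it,case2w(p,XT))-uT).ravel(),(proj(is_,case2w(p,XS))-uS).ravel()]
r=least_squares(f,[.54,.075,.008,.07],loss="soft_l1",x_scale=.01)
print(r.x,np.round(f(r.x).reshape(-1,2),1).tolist())
for name,g in(("T",lambda p:f(p)[:16]),("S",lambda p:f(p)[16:])):
    q=least_squares(lambda p:np.r_[g(p),(p[2]-.008)*3000],r.x,x_scale=.01).x; print(name,q)
p=r.x
print("knob",case2w(p,[0,-.085,.098]),"pull",case2w(p,[0,.035,.068]))
np.save("case.npy",p)
# red line
info=it;K,R,t=[np.array(info[k]) for k in("K","R","t")]
uv=un([[626,268],[617,230]],[140,165])
for z in(p[2]+.109,):
    W=[]
    for u in uv:
        d=R.T@np.array([(u[0]-K[0,2])/K[0,0],(u[1]-K[1,2])/K[0,0],1]);c=-R.T@t
        W.append(c+d*(z-c[2])/d[2])
    W=np.array(W);d=W[1]-W[0];print(W,np.arctan2(d[1],d[0])-p[3])
E
```

```text
[0.54428263 0.07719011 0.00526265 0.0837591 ] [[0.3, 0.9], [-0.5, 0.6], [-0.3, -0.1], [-1.3, -0.1], [-0.7, -0.3], [0.6, -0.8], [-0.9, 0.8], [0.2, 0.7], [-1.1, 0.4], [-1.9, 0.9], [-0.6, 0.4], [0.0, 0.1], [-1.6, -0.4], [0.4, 0.0], [-1.0, -1.8], [0.7, -0.6]]
T [0.54455524 0.07652556 0.00800248 0.08806965]
S [0.54552153 0.07967846 0.00797578 0.07748485]
knob [[ 0.55139383 -0.0075119   0.10326265]] pull [[0.54135449 0.11206741 0.07326265]]
[[ 0.55341543 -0.00760896  0.11426265]
 [ 0.56632883 -0.00443663  0.11426265]] 0.15713214449080337
```

Emit:
carry_out(motion="0 0.0345 -0.029 0 0;0 0.0345 -0.029 0 0;0 0.0345 -0.029 0 0;0 0.0345 -0.029 0 0;0 0.0345 -0.029 0 0;0 0.0345 -0.029 0 0;0 0.0345 -0.029 0 0;0 0.0345 -0.029 0 0;0 0.0345 -0.029 0 0;0 0.0345 -0.029 0 0", newtons=20)

```text
t: 2.5
tool_pos: [0.4371, -0.2, 0.4051]
ee_rot: [3.096, 0.528, 0.001]
contact_force: [0.6, -0.9, 1.0]
gripper_width: 0.0853
```

Emit:
carry_out(motion="0 0.0345 -0.029 0 0;0 0.0345 -0.029 0 0;0 0.0345 -0.029 0 0;0 0.0345 -0.029 0 0;0 0.0345 -0.029 0 0;0 0 0 0.02 0;0 0 0 0.02 0;0 0 0 0 0;0 0 0 0 0")

```text
t: 3.4
tool_pos: [0.551, -0.0078, 0.3646]
ee_rot: [-3.097, -0.528, 0.002]
contact_force: [0.5, 0.7, 0.1]
gripper_width: 0.0851
```

```bash
python3 - <<'E'
from h import *
from workcell import *
import cv2
from scipy.spatial.transform import Rotation as Ro
s=observe();print(s["t"],np.round(s["joint_positions"],3),s["tool_pos"],np.round(Ro.from_rotvec(s["ee_rot"]).as_matrix(),3),s["contact_force"])
i=camera_info("wrist");im=read_camera("wrist");cv2.imwrite("pics/w1.png",im[:,:,::-1])
np.savez("w1.npz",K=i["K"],R=i["R"],t=i["t"])
im=read_camera("top");cv2.imwrite("pics/t1.png",im[:,:,::-1])
E
```

```text
3.4 [-0.131  0.172 -0.245  1.155  0.     2.672] [ 0.55102644 -0.00775586  0.36464184] [[ 0.943  0.331 -0.001]
 [ 0.331 -0.943  0.   ]
 [-0.001 -0.    -1.   ]] [0.47247862 0.74194558 0.14826147]
```

View pics/w1.png

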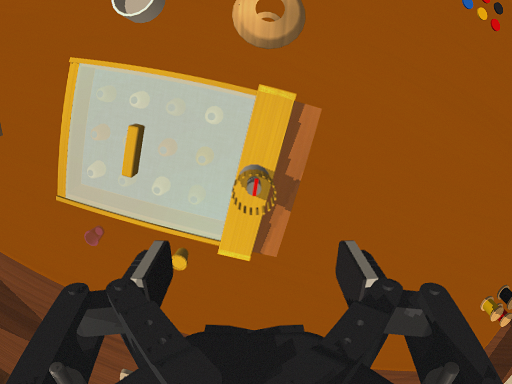

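```bash
python3 - <<'E'
import cv2
a=cv2.imread("pics/w1.png")[75:270,190:330]; cv2.imwrite("pics/w1z.png",cv2.resize(a,None,fx=3,fy=3,interpolation=cv2.INTER_CUBIC))
a=cv2.imread("pics/w1.png")[160:225,220:290]; cv2.imwrite("pics/w1k.png",cv2.resize(a,None,fx=9,fy=9,interpolation=cv2.INTER_CUBIC))
E
```

```text
(no output)
```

View pics/w1z.png

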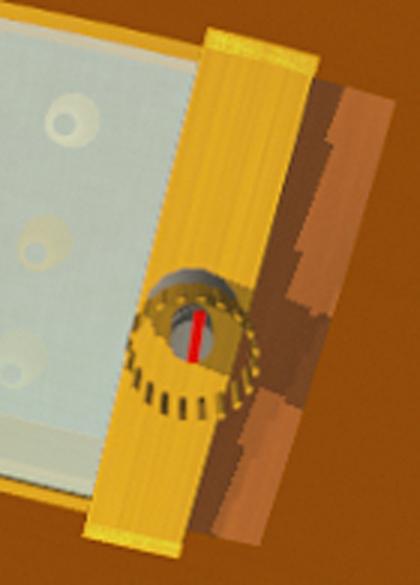

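View pics/w1k.png

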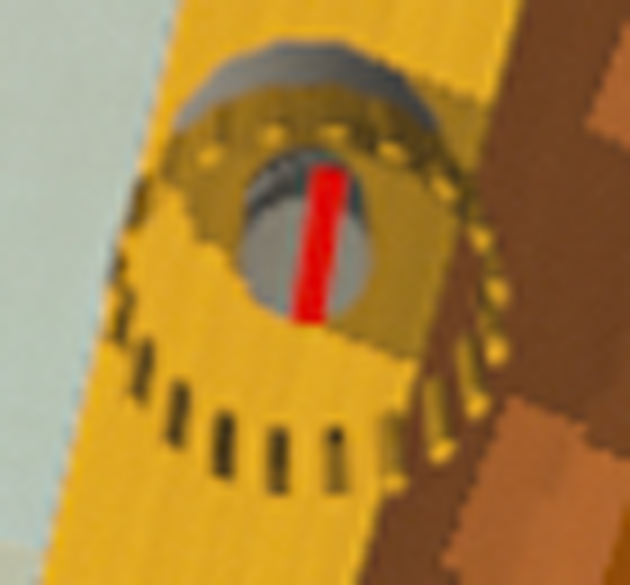

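```bash
cat >> h.py <<'E'
def fish(K,R,t,X):
    c=np.atleast_2d(X)@R.T+t; r=np.hypot(c[:,0],c[:,1]); th=np.arctan2(r,c[:,2])
    return K[0,0]*c[:,:2]*(th/r)[:,None]+K[:2,2]
E
python3 - <<'E'
from h import *
import cv2
from scipy.optimize import least_squares
w=np.load("w1.npz");K,R,t=w["K"],w["R"],w["t"]
u=(np.array([[206,28],[318,57],[82,537],[180,557]])+.5)/3-.5+[190,75]
X=np.array([[86,-68,60],[86,-102,60],[-86,-68,60],[-86,-102,60]])/1e3
f=lambda p:(fish(K,R,t,case2w(p,X))-u).ravel()
for z in(.005,.008):
    r=least_squares(lambda q:f([q[0],q[1],z,q[2]]),[.545,.077,.08],x_scale=.01);q=r.x
    print(q,np.round(r.fun,1),case2w([q[0],q[1],z,q[2]],[0,-.085,.098]))
p=np.array([q[0],q[1],.008,q[2]]);np.save("casew.npy",p)
a=cv2.imread("pics/w1z.png") if 0 else cv2.resize(cv2.imread("pics/w1.png")[160:225,220:290],None,fx=9,fy=9,interpolation=cv2.INTER_CUBIC)
th=np.linspace(0,6.28,60)
for z,r,c in((.109,.017,(255,0,0)),(.087,.017,(255,0,255)),(.083,.015,(0,255,0)),(.109,.001,(255,255,255))):
    P=case2w(p,np.c_[r*np.cos(th),-.085+r*np.sin(th),0*th+z])
    uv=((fish(K,R,t,P)-[220,160])+.5)*9-.5
    cv2.polylines(a,[uv.astype(int)],True,c,1)
cv2.imwrite("pics/w1o.png",a)
E
```

```text
[0.54364347 0.07792366 0.09198818] [ 0.1  0.6 -0.5  0.6  0.7 -1.  -0.3 -0.6] [[ 0.55145144 -0.00671696  0.103     ]]
[0.54415066 0.07815067 0.09216687] [ 0.1 -0.2 -0.1 -0.1  0.3 -0.1 -0.3  0.4] [[ 0.55197376 -0.00648856  0.106     ]]
```

View pics/w1o.png

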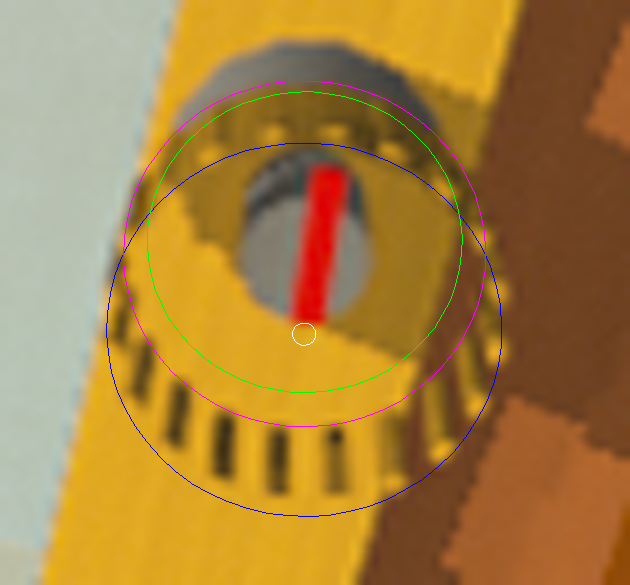

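```bash
python3 - <<'E'
from workcell import *
print([a for a in dir(bot) if a[0]!='_'],bot.tcp_to_tips)
E
```

```text
['IKError', 'tcp_to_tips'] 0.1734
```

Emit:
carry_out(motion="0 0.0017 -0.0003 0.025 0;0 0 0 0.035 0;0 0 0 0.025 0;0 0 0 0.016 0;0 0 0 0 0;0 0 0 0 0", newtons=20)

```text
t: 4.1
tool_pos: [0.5533, -0.0073, 0.2649]
ee_rot: [3.097, 0.527, 0.002]
contact_force: [1.2, -0.4, 0.7]
gripper_width: 0.0856
```

```bash
python3 - <<'E'
from h import *
from workcell import *
import cv2
s=observe();print(s["t"],s["tool_pos"],s["contact_force"],s["moment"])
im=read_camera("wrist");cv2.imwrite("pics/w2.png",im[:,:,::-1])
im=read_camera("scene")[120:240,180:320];cv2.imwrite("pics/s2.png",cv2.resize(im[:,:,::-1],None,fx=5,fy=5,interpolation=cv2.INTER_CUBIC))
E
```

```text
4.1 [ 0.55329527 -0.00733433  0.26487891] [ 1.20717467 -0.39265304  0.74478264] [-0.033513   -0.07324245 -0.0035203 ]
```

View pics/w2.png

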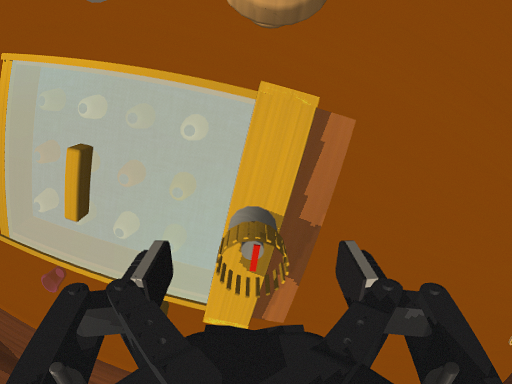

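View pics/s2.png

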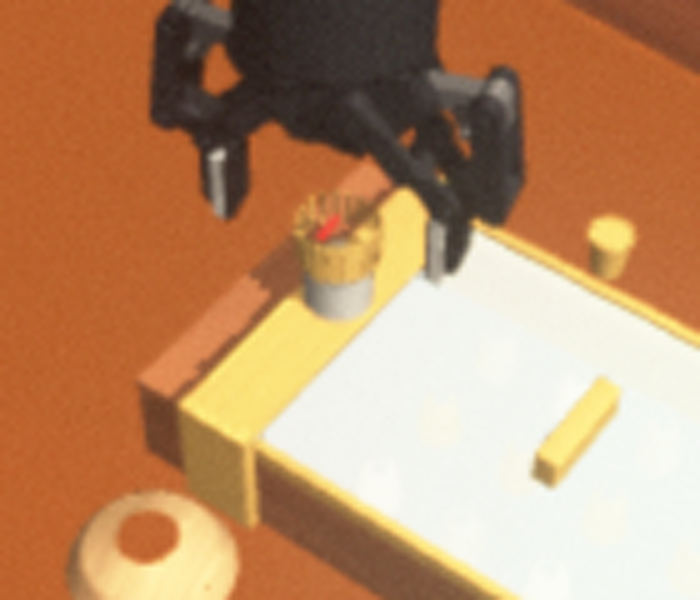

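The knob (252,258) sits midway between the fingertips (columns 170 and 338). Next I'll close gently.

Emit:
carry_out(motion="0.45 0 0 0 0;0.45 0 0 0 0;0.5 0 0 0 0;0.55 0 0 0 0;0.6 0 0 0 0;0.7 0 0 0 0;0.8 0 0 0 0;0.8 0 0 0 0", newtons=20)

```text
t: 5.0
tool_pos: [0.5527, -0.0068, 0.2639]
ee_rot: [-3.096, -0.528, -0.0]
contact_force: [-0.4, 1.0, 1.8]
gripper_width: 0.0331
```

```bash
cat > st.py <<'E'
from workcell import *
import numpy as np
from scipy.spatial.transform import Rotation as Ro
def st():
    s=observe();R=Ro.from_rotvec(s["ee_rot"]).as_matrix()
    print("t",round(s["t"],2),"pos",np.round(s["tool_pos"],4),"yaw",round(float(np.arctan2(R[1,0],R[0,0])),3),"q6",round(s["joint_positions"][5],3),"w",round(s["gripper_width"],4))
    print("F",np.round(s["contact_force"],2),"Ftool",np.round(R.T@s["contact_force"],2),"M",np.round(s["moment"],3))
    return s
if __name__=="__main__": st()
E
python3 st.py
```

```text
t 5.0 pos [ 0.5527 -0.0068  0.2639] yaw 0.338 q6 2.674 w 0.0331
F [-0.39  0.98  1.85] Ftool [-0.04 -1.06 -1.85] M [ 0.266  0.175 -0.068]
```

Emit:
carry_out(motion="0.8 0 0 0 -0.1;0.8 0 0 0 -0.1;0.8 0 0 0 -0.1;0.8 0 0 0 -0.1;0.8 0 0 0 -0.1;0.8 0 0 0 -0.1;0.8 0 0 0 -0.1;0.8 0 0 0 -0.05;0.8 0 0 0 0;0.8 0 0 0 0")

```text
t: 6.0
tool_pos: [0.5528, -0.0068, 0.2639]
ee_rot: [-2.689, -1.624, -0.0]
contact_force: [-0.8, 1.4, 2.8]
gripper_width: 0.033
```

```bash
python3 - <<'E'
from st import *
import cv2
st()
im=read_camera("wrist")[180:340,150:360];cv2.imwrite("pics/w3.png",cv2.resize(im[:,:,::-1],None,fx=3.5,fy=3.5,interpolation=cv2.INTER_CUBIC))
E
```

```text
t 6.0 pos [ 0.5528 -0.0068  0.2639] yaw 1.087 q6 1.925 w 0.033
F [-0.75  1.36  2.82] Ftool [ 0.85 -1.3  -2.82] M [0.217 0.2   0.031]
```

View pics/w3.png

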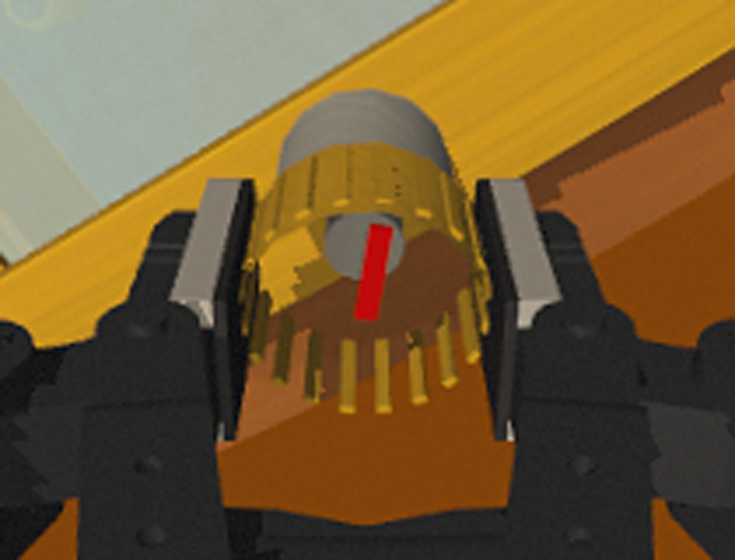

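Emit:
carry_out(motion="0.8 0 0 -0.001 0;0.8 0 0 -0.001 0;0.8 0 0 -0.001 0;0.8 0 0 -0.001 0;0.8 0 0 -0.001 0;0.8 0 0 0 0")

```text
t: 6.65
tool_pos: [0.5526, -0.0069, 0.2684]
ee_rot: [-2.688, -1.625, 0.001]
contact_force: [2.5, 1.5, -6.5]
gripper_width: 0.033
```

```bash
python3 st.py
```

```text
t 6.65 pos [ 0.5526 -0.0069  0.2684] yaw 1.088 q6 1.924 w 0.033
F [ 2.54  1.52 -6.46] Ftool [2.52 1.55 6.46] M [ 0.142 -0.512 -0.016]
```

Emit:
carry_out(motion="0.8 0 0 -0.001 0;0.8 0 0 -0.001 0;0.8 0 0 0 0")

```text
t: 6.95
tool_pos: [0.5526, -0.0069, 0.2705]
ee_rot: [-2.688, -1.626, 0.001]
contact_force: [1.5, 0.4, -7.5]
gripper_width: 0.0335
```

```bash
python3 - <<'E'
from st import *
import cv2
st()
im=read_camera("wrist")[180:340,150:360];cv2.imwrite("pics/w4.png",cv2.resize(im[:,:,::-1],None,fx=3.5,fy=3.5,interpolation=cv2.INTER_CUBIC))
E
```

```text
t 6.95 pos [ 0.5526 -0.0069  0.2705] yaw 1.088 q6 1.924 w 0.0335
F [ 1.52  0.39 -7.46] Ftool [1.05 1.17 7.46] M [ 0.197 -0.544 -0.011]
```

View pics/w4.png

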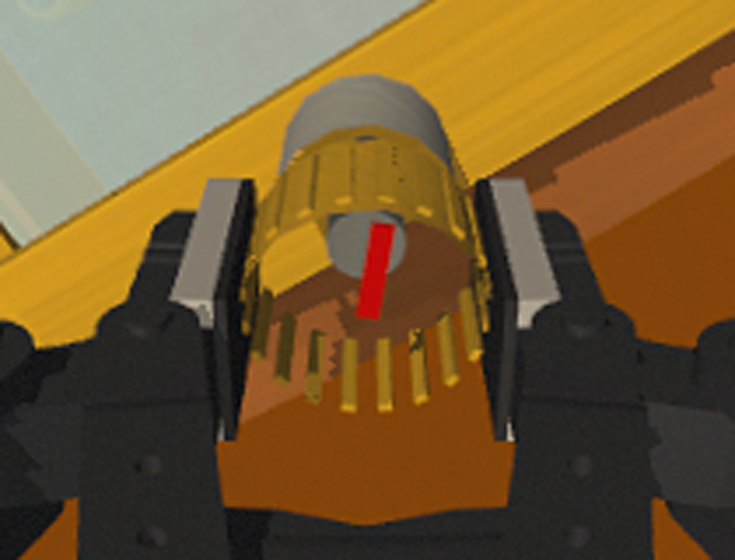

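Emit:
carry_out(motion="0.8 0 0 -0.001 0;0.8 0 0 -0.001 0;0.8 0 0 -0.001 0;0.8 0 0 -0.0005 0;0.8 0 0 0 0")

```text
t: 7.5
tool_pos: [0.5526, -0.0069, 0.2742]
ee_rot: [-2.688, -1.625, 0.001]
contact_force: [1.8, 1.8, -9.1]
gripper_width: 0.0332
```

```bash
python3 st.py
```

```text
t 7.5 pos [ 0.5526 -0.0069  0.2742] yaw 1.088 q6 1.924 w 0.0332
F [ 1.81  1.79 -9.08] Ftool [2.43 0.77 9.07] M [ 0.18  -0.471 -0.008]
```

Emit:
carry_out(motion="0.8 0 0 0 -0.1;0.8 0 0 0 -0.1;0.8 0 0 0 -0.1;0.8 0 0 0 -0.1;0.8 0 0 0 -0.1;0.8 0 0 0 0")

```text
t: 8.1
tool_pos: [0.5526, -0.0069, 0.2745]
ee_rot: [-2.202, -2.24, -0.0]
contact_force: [1.7, 1.4, -8.3]
gripper_width: 0.0332
```

```bash
python3 st.py
```

```text
t 8.1 pos [ 0.5526 -0.0069  0.2745] yaw 1.588 q6 1.424 w 0.0332
F [ 1.72  1.39 -8.34] Ftool [1.36 1.74 8.34] M [ 0.31  -0.369  0.054]
```

Emit:
carry_out(motion="0.8 0 0 -0.00025 -0.1;0.8 0 0 -0.00025 -0.1;0.8 0 0 -0.00025 -0.1;0.8 0 0 -0.00025 -0.1;0.8 0 0 -0.00025 -0.1;0.8 0 0 -0.00025 -0.1;0.8 0 0 0 0")

```text
t: 8.8
tool_pos: [0.5527, -0.0068, 0.2759]
ee_rot: [-1.445, -2.789, -0.0]
contact_force: [2.0, 1.2, -8.1]
gripper_width: 0.0334
```

```bash
python3 st.py
```

```text
t 8.8 pos [ 0.5527 -0.0068  0.2759] yaw 2.186 q6 0.826 w 0.0334
F [ 2.05  1.22 -8.1 ] Ftool [-0.19  2.38  8.1 ] M [ 0.364 -0.417  0.001]
```

Emit:
carry_out(motion="0.8 0 0 -0.00025 -0.1;0.8 0 0 -0.00025 -0.1;0.8 0 0 -0.00025 -0.1;0.8 0 0 -0.00025 -0.1;0.8 0 0 -0.00025 -0.1;0.8 0 0 -0.00025 -0.1;0.8 0 0 0 0")

```text
t: 9.5
tool_pos: [0.5526, -0.0068, 0.2772]
ee_rot: [-0.558, -3.091, -0.001]
contact_force: [1.8, 1.9, -9.2]
gripper_width: 0.0337
```

```bash
python3 st.py
```

```text
t 9.5 pos [ 0.5526 -0.0068  0.2772] yaw 2.785 q6 0.228 w 0.0337
F [ 1.85  1.91 -9.23] Ftool [-1.06  2.44  9.23] M [ 0.389 -0.372  0.087]
```

Emit:
carry_out(motion="0.8 0 0 -0.00025 -0.1;0.8 0 0 -0.00025 -0.1;0.8 0 0 0 -0.05;0.8 0 0 0 0")

```text
t: 9.9
tool_pos: [0.5526, -0.0068, 0.2776]
ee_rot: [-0.169, -3.137, -0.001]
contact_force: [1.8, 2.5, -9.5]
gripper_width: 0.0331
```

```bash
python3 st.py
```

```text
t 9.9 pos [ 0.5526 -0.0068  0.2776] yaw 3.034 q6 -0.022 w 0.0331
F [ 1.79  2.5  -9.53] Ftool [-1.51  2.68  9.53] M [ 0.491 -0.386  0.032]
```

Emit:
carry_out(motion="0.8 0 0 -0.0002 -0.05;0.8 0 0 -0.0001 -0.05;0.8 0 0 0 0")

```text
t: 10.2
tool_pos: [0.5526, -0.0068, 0.2779]
ee_rot: [-0.011, -3.141, -0.001]
contact_force: [1.1, 1.5, -9.4]
gripper_width: 0.0333
```

```bash
python3 st.py
```

```text
t 10.2 pos [ 0.5526 -0.0068  0.2779] yaw 3.134 q6 -0.122 w 0.0333
F [ 1.11  1.46 -9.4 ] Ftool [-1.1   1.46  9.4 ] M [ 0.47  -0.387  0.036]
```

Emit:
carry_out(motion="0.8 0 0 -0.0001 -0.05;0.8 0 0 -0.0001 -0.05;0.8 0 0 0 0")

```text
t: 10.5
tool_pos: [0.5526, -0.0068, 0.2781]
ee_rot: [0.146, -3.138, -0.001]
contact_force: [1.4, 2.3, -9.7]
gripper_width: 0.0334
```

```bash
python3 st.py
```

```text
t 10.5 pos [ 0.5526 -0.0068  0.2781] yaw -3.048 q6 -0.223 w 0.0334
F [ 1.41  2.26 -9.66] Ftool [-1.62  2.12  9.66] M [ 0.532 -0.428  0.057]
```

Emit:
carry_out(motion="0.8 0 0 0 -0.04;0.8 0 0 0 -0.04;0.8 0 0 0 0")

```text
t: 10.8
tool_pos: [0.5526, -0.0068, 0.2781]
ee_rot: [0.272, -3.13, -0.001]
contact_force: [2.3, 2.2, -9.3]
gripper_width: 0.0333
```

```bash
python3 st.py
```

```text
t 10.8 pos [ 0.5526 -0.0068  0.2781] yaw -2.968 q6 -0.303 w 0.0333
F [ 2.25  2.21 -9.33] Ftool [-2.6   1.79  9.33] M [ 0.546 -0.293  0.028]
```

Emit:
carry_out(motion="0.8 0 0 0 -0.04;0.8 0 0 0 -0.04;0.8 0 0 0 0")

```text
t: 11.1
tool_pos: [0.5526, -0.0068, 0.2781]
ee_rot: [0.397, -3.116, -0.0]
contact_force: [2.5, 1.8, -9.4]
gripper_width: 0.0328
```

```bash
python3 st.py
```

```text
t 11.1 pos [ 0.5526 -0.0068  0.2781] yaw -2.888 q6 -0.383 w 0.0328
F [ 2.46  1.77 -9.39] Ftool [-2.83  1.09  9.39] M [ 0.529 -0.31  -0.023]
```

Emit:
carry_out(motion="0.8 0 0 0 -0.03;0.8 0 0 0 -0.03;0.8 0 0 0 0")

```text
t: 11.4
tool_pos: [0.5526, -0.0069, 0.2781]
ee_rot: [0.495, -3.102, -0.0]
contact_force: [0.8, 3.8, -9.6]
gripper_width: 0.0331
```

```bash
python3 - <<'E'
from st import *
import cv2
st()
im=read_camera("wrist")[180:340,150:360];cv2.imwrite("pics/w5.png",cv2.resize(im[:,:,::-1],None,fx=3.5,fy=3.5,interpolation=cv2.INTER_CUBIC))
E
```

```text
t 11.4 pos [ 0.5526 -0.0069  0.2781] yaw -2.825 q6 -0.446 w 0.0331
F [ 0.8   3.75 -9.57] Ftool [-1.93  3.31  9.57] M [ 0.563 -0.283  0.016]
```

View pics/w5.png

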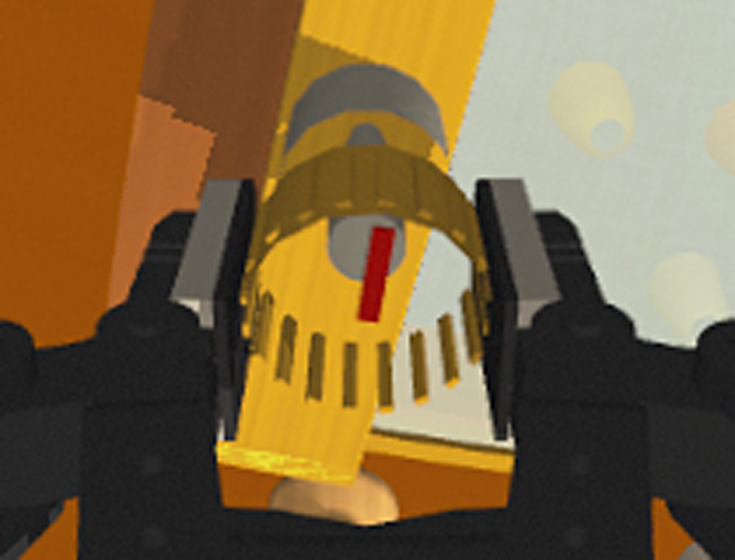

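Emit:
carry_out(motion="0.8 0 0 0 -0.03;0.8 0 0 0 -0.03;0.8 0 0 0 0")

```text
t: 11.75
tool_pos: [0.5526, -0.0068, 0.2782]
ee_rot: [0.589, -3.086, -0.0]
contact_force: [1.6, 2.7, -9.6]
gripper_width: 0.0333
```

```bash
python3 st.py
```

```text
t 11.75 pos [ 0.5526 -0.0068  0.2782] yaw -2.764 q6 -0.507 w 0.0333
F [ 1.61  2.71 -9.56] Ftool [-2.49  1.93  9.56] M [ 0.691 -0.272  0.068]
```

Emit:
carry_out(motion="0.8 0 0 0 -0.03;0.8 0 0 0 -0.03;0.8 0 0 0 0")

```text
t: 12.05
tool_pos: [0.5526, -0.0069, 0.2782]
ee_rot: [0.681, -3.067, -0.0]
contact_force: [1.3, 2.8, -9.2]
gripper_width: 0.0333
```

```bash
python3 st.py
```

```text
t 12.05 pos [ 0.5526 -0.0069  0.2782] yaw -2.704 q6 -0.567 w 0.0333
F [ 1.35  2.81 -9.18] Ftool [-2.41  1.97  9.18] M [ 0.675 -0.185  0.016]
```

Emit:
carry_out(motion="0.8 0 0 0 -0.03;0.8 0 0 0 -0.02;0.8 0 0 0 0")

```text
t: 12.35
tool_pos: [0.5526, -0.0069, 0.2781]
ee_rot: [0.757, -3.049, -0.001]
contact_force: [1.4, 3.8, -9.7]
gripper_width: 0.0332
```

```bash
python3 st.py
```

```text
t 12.35 pos [ 0.5526 -0.0069  0.2781] yaw -2.655 q6 -0.616 w 0.0332
F [ 1.4   3.82 -9.74] Ftool [-3.02  2.72  9.74] M [ 0.743 -0.124 -0.172]
```

Emit:
carry_out(motion="0.8 0 0 0 -0.01;0.8 0 0 0 0")

```text
t: 12.55
tool_pos: [0.5526, -0.0069, 0.2782]
ee_rot: [0.772, -3.045, -0.0]
contact_force: [0.1, 3.4, -9.5]
gripper_width: 0.0335
```

```bash
python3 - <<'E'
from st import *
import cv2
st()
im=read_camera("wrist")[180:340,150:360];cv2.imwrite("pics/w6.png",cv2.resize(im[:,:,::-1],None,fx=3.5,fy=3.5,interpolation=cv2.INTER_CUBIC))
E
```

```text
t 12.55 pos [ 0.5526 -0.0069  0.2782] yaw -2.645 q6 -0.626 w 0.0335
F [ 0.06  3.41 -9.49] Ftool [-1.68  2.96  9.5 ] M [ 0.853 -0.161 -0.231]
```

View pics/w6.png

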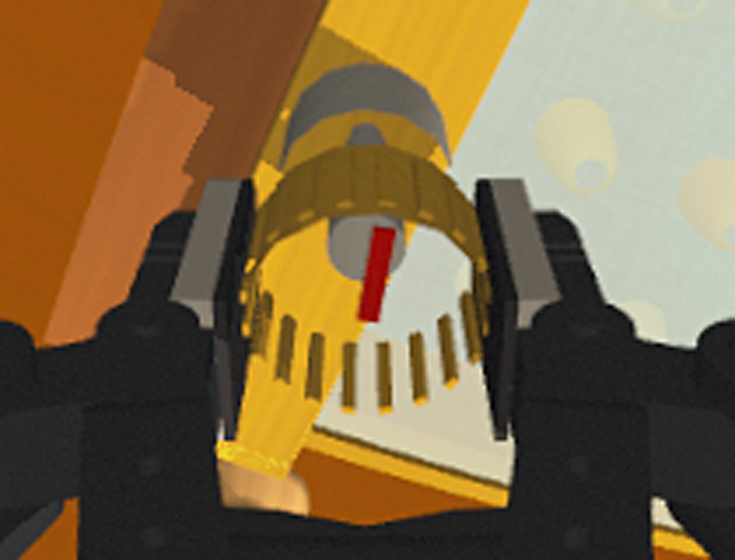

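Emit:
carry_out(motion="0.8 0 0 0.0005 0.02;0.8 0 0 0.0003 0;0.8 0 0 0 0")

```text
t: 12.9
tool_pos: [0.5527, -0.0068, 0.2779]
ee_rot: [-0.741, 3.053, 0.0]
contact_force: [-1.6, 4.0, -5.0]
gripper_width: 0.0329
```

```bash
python3 st.py
```

```text
t 12.9 pos [ 0.5527 -0.0068  0.2779] yaw -2.665 q6 -0.606 w 0.0329
F [-1.55  4.   -5.02] Ftool [-0.45  4.26  5.02] M [ 0.95   0.317 -0.238]
```

Emit:
carry_out(motion="0.8 0 0 0.0004 0;0.8 0 0 0 0;0.6 0 0 0 0;0.4 0 0 0 0;0.2 0 0 0 0;0 0 0 0 0;0 0 0 0 0;0 0 0 0 0;0 0 0 0 0")

```text
t: 13.8
tool_pos: [0.5528, -0.007, 0.2771]
ee_rot: [-0.741, 3.053, -0.001]
contact_force: [0.8, 0.8, 0.0]
gripper_width: 0.0856
```

```bash
python3 - <<'E'
from st import *
import cv2
st()
im=read_camera("wrist");cv2.imwrite("pics/w7.png",im[:,:,::-1])
im=read_camera("scene")[120:240,180:320];cv2.imwrite("pics/s7.png",cv2.resize(im[:,:,::-1],None,fx=5,fy=5,interpolation=cv2.INTER_CUBIC))
E
```

```text
t 13.8 pos [ 0.5528 -0.007   0.2771] yaw -2.665 q6 -0.606 w 0.0856
F [0.75 0.81 0.01] Ftool [-1.04  0.37 -0.01] M [-0.001  0.039 -0.043]
```

View pics/w7.png

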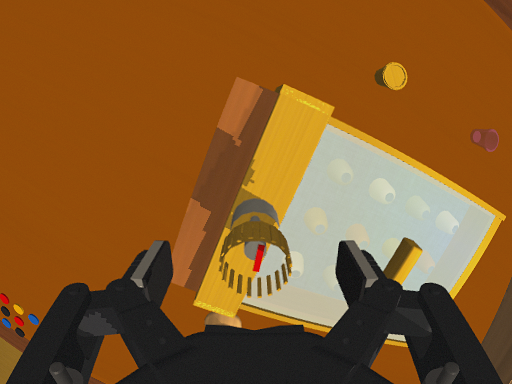

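View pics/s7.png

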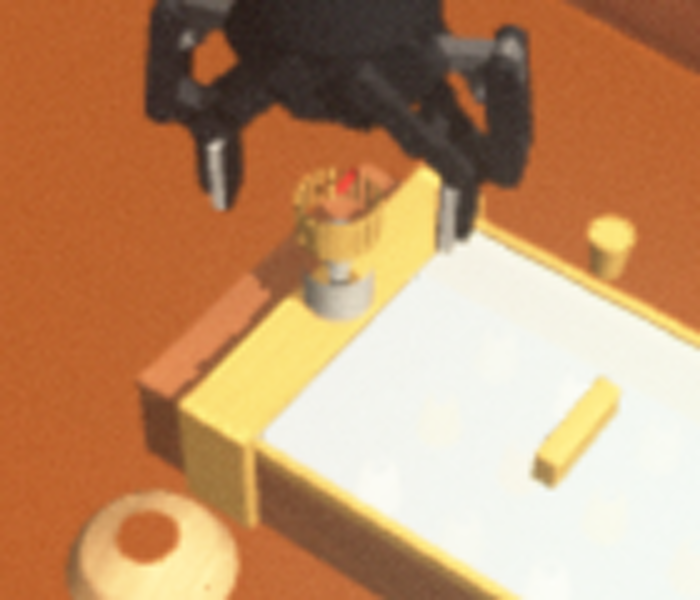

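The knob stays up after release, with the shank visible under it in s7. Now I'll raise, turn the jaws along the case's y, and go over the pull.

Emit:
carry_out(motion="0 0 0 -0.03 0;0 0 0 -0.03 0;0 0 0 0 0.13;0 0 0 0 0.13;0 0 0 0 0.125;0.3 0.001 0.04 0 0;0.65 0 0.04 0 0;0.65 0 0.04 0 0;0.65 0 0 0 0;0.65 0 0 0 0")

```text
t: 14.9
tool_pos: [0.5406, 0.1132, 0.3369]
ee_rot: [0.146, -3.138, 0.001]
contact_force: [-0.3, -0.3, -0.8]
gripper_width: 0.0297
```

```bash
python3 - <<'E'
from st import *
import cv2
st()
im=read_camera("wrist");cv2.imwrite("pics/w8.png",im[:,:,::-1])
i=camera_info("scene");R,t=np.array(i["R"]),np.array(i["t"])
im=read_camera("scene");cv2.imwrite("pics/s8.png",cv2.resize(im[120:240,180:320,::-1],None,fx=5,fy=5,interpolation=cv2.INTER_CUBIC))
for n in["pull","knob"]:
    for d in nets.spot_in("scene",n)[:2]: print(n,d["score"],R.T@(np.array(d["centre"])-t))
E
```

```text
t 14.9 pos [0.5406 0.1132 0.3369] yaw -3.048 q6 -0.004 w 0.0297
F [-0.27 -0.27 -0.8 ] Ftool [ 0.3  -0.24  0.8 ] M [ 0.013 -0.024 -0.043]
pull 0.62 [0.54729272 0.11543214 0.05998964]
knob 0.59 [0.56660669 0.09134775 0.05681898]
knob 0.47 [5.59406818e-01 2.20866635e-04 1.15897258e-01]
```

View pics/w8.png

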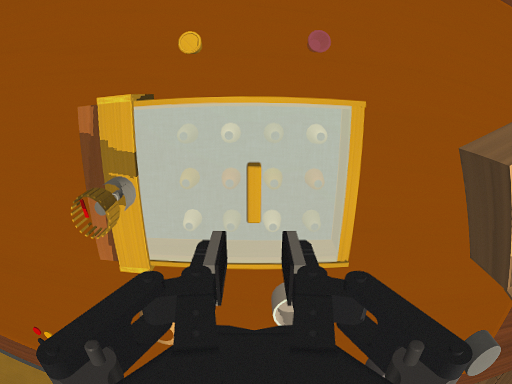

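View pics/s8.png

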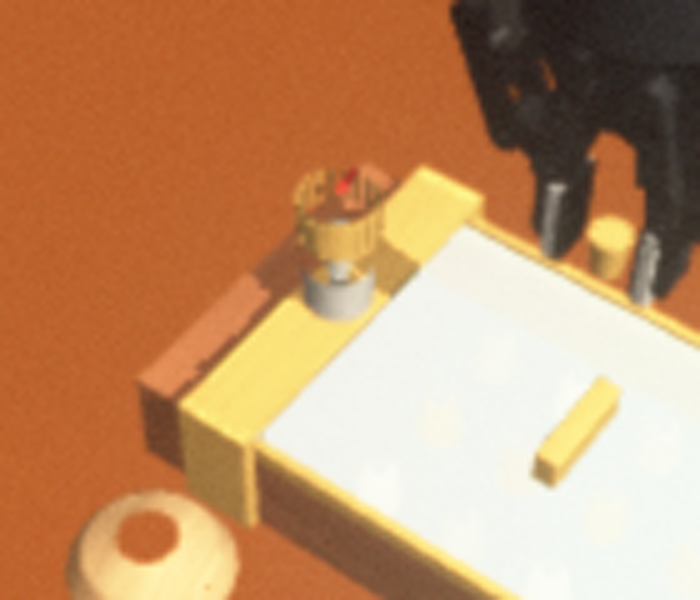

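The bar (column 254) is centred between the fingers (220 and 288), and the knob still stands up. Descending.

Emit:
carry_out(motion="0.65 0 0 0.03 0;0.65 0 0 0.03 0;0.65 0 0 0.02 0;0.65 0 0 0.012 0;0.65 0 0 0.006 0;0.65 0 0 0 0;0.65 0 0 0 0")

```text
t: 15.8
tool_pos: [0.5415, 0.1123, 0.24]
ee_rot: [-0.142, 3.137, 0.0]
contact_force: [0.8, 0.6, -0.0]
gripper_width: 0.0298
```

```bash
python3 - <<'E'
from st import *
import cv2
from h import *
st()
im=read_camera("scene");cv2.imwrite("pics/s9.png",cv2.resize(im[140:260,220:360,::-1],None,fx=5,fy=5,interpolation=cv2.INTER_CUBIC))
# knob lift overlay on s8
p=np.load("casew.npy");a=cv2.imread("pics/s8.png")
th=np.linspace(0,6.28,60);inf=camera_info("scene")
for L,c in((0,(255,255,0)),(.013,(255,0,0))):
  for z in(.087,.109):
    P=case2w(p,np.c_[.017*np.cos(th),-.085+.017*np.sin(th),0*th+z+L])
    uv=(proj(inf,P)-[180,120]+.5)*5-.5
    cv2.polylines(a,[uv.astype(int)],True,c,1)
P=case2w(p,np.c_[.015*np.cos(th),-.085+.015*np.sin(th),0*th+.083]);cv2.polylines(a,[((proj(inf,P)-[180,120]+.5)*5-.5).astype(int)],True,(0,255,0),1)
cv2.imwrite("pics/s8o.png",a[100:400,200:500].repeat(2,0).repeat(2,1))
E
```

```text
t 15.8 pos [0.5415 0.1123 0.24  ] yaw -3.051 q6 -0.003 w 0.0298
F [ 0.77  0.56 -0.  ] Ftool [-0.82  0.49  0.  ] M [-0.063 -0.122  0.002]
```

View pics/s8o.png

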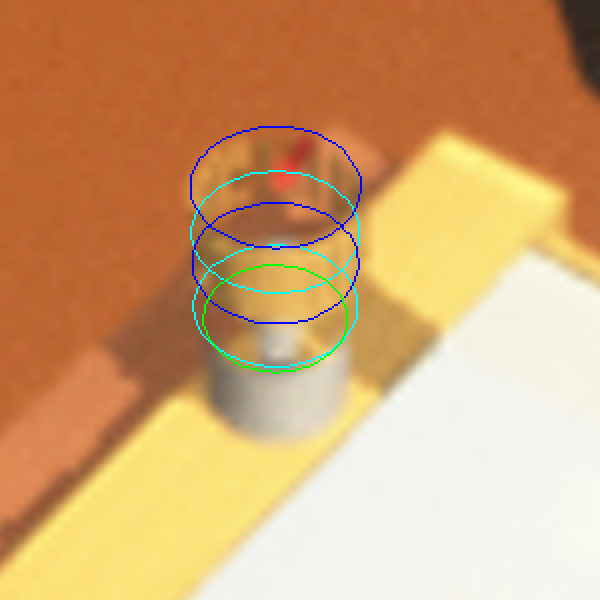

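View pics/s9.png

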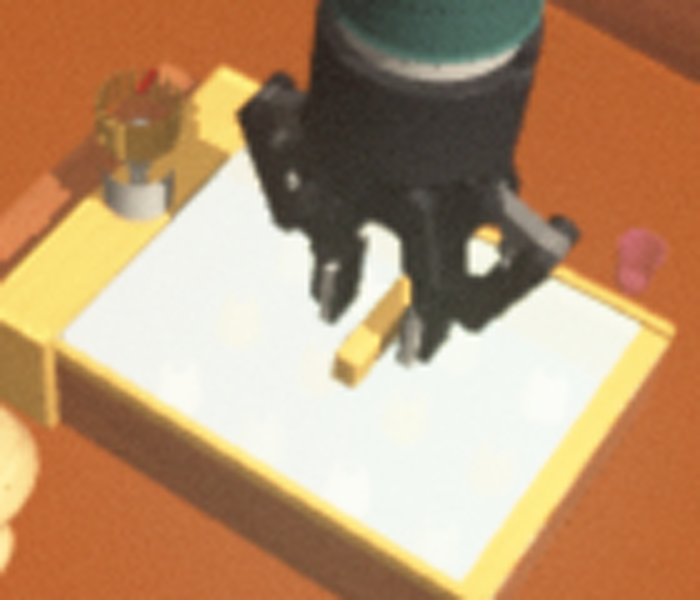

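Emit:
carry_out(motion="0.65 0 0.004 0 0;0.65 0 0.004 0 0;0.65 0 0.001 0 0;0.65 0 0.0005 0 0;0.65 0 0 0 0")

```text
t: 16.35
tool_pos: [0.5401, 0.122, 0.2392]
ee_rot: [-0.143, 3.138, -0.001]
contact_force: [0.3, -0.9, 1.1]
gripper_width: 0.0299
```

```bash
python3 st.py
```

```text
t 16.35 pos [0.5401 0.122  0.2392] yaw -3.05 q6 0.014 w 0.0299
F [ 0.25 -0.95  1.08] Ftool [-0.17 -0.97 -1.08] M [-0.215 -0.083 -0.   ]
```

Emit:
carry_out(motion="0.65 0 0.0005 0 0;0.65 0 0.0005 0 0;0.65 0 0 0 0")

```text
t: 16.65
tool_pos: [0.5399, 0.1229, 0.239]
ee_rot: [-0.143, 3.138, -0.0]
contact_force: [0.9, -1.9, 1.5]
gripper_width: 0.0297
```

```bash
python3 st.py
```

```text
t 16.65 pos [0.5399 0.1229 0.239 ] yaw -3.05 q6 0.016 w 0.0297
F [ 0.92 -1.93  1.46] Ftool [-0.75 -2.01 -1.46] M [-0.269 -0.153 -0.021]
```

Emit:
carry_out(motion="0.65 0 0.0005 0 0;0.65 0 0.0005 0 0;0.65 0 0.0005 0 0;0.65 0 0 0 0")

```text
t: 17.05
tool_pos: [0.5398, 0.1245, 0.239]
ee_rot: [-0.143, 3.138, 0.0]
contact_force: [1.1, -1.8, -0.8]
gripper_width: 0.0296
```

```bash
python3 st.py
```

```text
t 17.05 pos [0.5398 0.1245 0.239 ] yaw -3.05 q6 0.019 w 0.0296
F [ 1.15 -1.84 -0.78] Ftool [-0.98 -1.94  0.78] M [-0.305 -0.214  0.028]
```

Emit:
carry_out(motion="0.65 0 0.001 0 0;0.65 0 0.001 0 0;0.65 0 0.001 0 0;0.65 0 0.001 0 0;0.65 0 0 0 0")

```text
t: 17.55
tool_pos: [0.5393, 0.1286, 0.239]
ee_rot: [0.144, -3.138, -0.0]
contact_force: [0.9, -1.7, 0.7]
gripper_width: 0.0301
```

```bash
python3 - <<'E'
from st import *
import cv2
st()
im=read_camera("wrist");cv2.imwrite("pics/w10.png",im[:,:,::-1])
E
```

```text
t 17.55 pos [0.5393 0.1286 0.239 ] yaw -3.05 q6 0.026 w 0.0301
F [ 0.9  -1.68  0.67] Ftool [-0.75 -1.76 -0.67] M [-0.218 -0.175 -0.001]
```

View pics/w10.png

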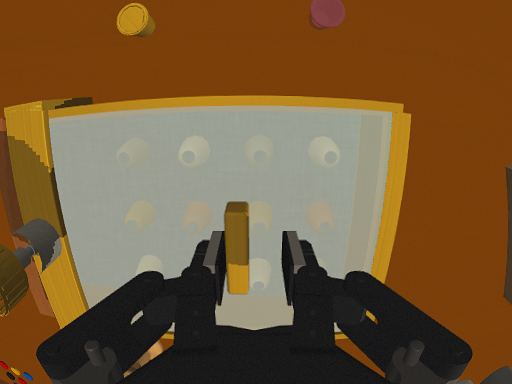

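Emit:
carry_out(motion="0.65 0 0.004 0 0;0.65 0 0.007 0 0;0.65 0 0.007 0 0;0.65 0 0.007 0 0;0.65 0 0.007 0 0;0.65 0 0.007 0 0;0.65 0 0.007 0 0;0.65 0 0.006 0 0;0.65 0 0.004 0 0;0.65 0 0.002 0 0;0.65 0 0.001 0 0;0.65 0 0 0 0")

```text
t: 18.8
tool_pos: [0.5338, 0.1873, 0.239]
ee_rot: [0.143, -3.138, -0.001]
contact_force: [-0.6, -1.5, 0.1]
gripper_width: 0.0298
```

```bash
python3 st.py
```

```text
t 18.8 pos [0.5338 0.1873 0.239 ] yaw -3.05 q6 0.132 w 0.0298
F [-0.62 -1.46  0.05] Ftool [ 0.75 -1.39 -0.05] M [-0.022 -0.01  -0.006]
```

Emit:
carry_out(motion="0.65 0 0.001 0 0;0.65 0 0.001 0 0;0.65 0 0.001 0 0;0.65 0 0.001 0 0;0.65 0 0.001 0 0;0.65 0 0.001 0 0;0.65 0 0 0 0")

```text
t: 19.5
tool_pos: [0.5333, 0.1933, 0.239]
ee_rot: [0.143, -3.138, -0.0]
contact_force: [0.2, -1.3, 0.1]
gripper_width: 0.0299
```

```bash
python3 st.py
```

```text
t 19.5 pos [0.5333 0.1933 0.239 ] yaw -3.05 q6 0.142 w 0.0299
F [ 0.24 -1.25  0.09] Ftool [-0.12 -1.27 -0.09] M [-0.189 -0.014 -0.03 ]
```

Emit:
carry_out(motion="0.65 0 0.001 0 0;0.65 0 0.0005 0 0;0.65 0 0.0005 0 0;0.65 0 0 0 0")

```text
t: 19.9
tool_pos: [0.5332, 0.1952, 0.239]
ee_rot: [0.143, -3.138, -0.0]
contact_force: [-0.8, -2.1, -0.7]
gripper_width: 0.0299
```

```bash
python3 st.py
```

```text
t 19.9 pos [0.5332 0.1952 0.239 ] yaw -3.05 q6 0.146 w 0.0299
F [-0.8  -2.08 -0.75] Ftool [ 0.98 -2.    0.75] M [-0.238  0.095  0.019]
```

Emit:
carry_out(motion="0.65 0 0.0005 0 0;0.65 0 0.0005 0 0;0.65 0 0 0 0")

```text
t: 20.2
tool_pos: [0.533, 0.1962, 0.239]
ee_rot: [0.143, -3.138, -0.0]
contact_force: [-0.6, -2.0, -0.3]
gripper_width: 0.0295
```

```bash
python3 st.py
```

```text
t 20.2 pos [0.533  0.1962 0.239 ] yaw -3.05 q6 0.148 w 0.0295
F [-0.6  -1.97 -0.27] Ftool [ 0.78 -1.91  0.27] M [-0.267  0.086 -0.068]
```

Emit:
carry_out(motion="0.65 0 0.0005 0 0;0.65 0 0.0005 0 0;0.65 0 0 0 0")

```text
t: 20.5
tool_pos: [0.533, 0.1968, 0.239]
ee_rot: [0.143, -3.138, 0.002]
contact_force: [-1.0, -3.3, -0.5]
gripper_width: 0.0302
```

```bash
python3 - <<'E'
from st import *
import cv2
st()
im=read_camera("top");cv2.imwrite("pics/t11.png",cv2.resize(im[140:300,80:320,::-1],None,fx=3.3,fy=3.3,interpolation=cv2.INTER_CUBIC))
E
```

```text
t 20.5 pos [0.533  0.1968 0.239 ] yaw -3.051 q6 0.149 w 0.0302
F [-0.95 -3.32 -0.46] Ftool [ 1.25 -3.22  0.47] M [-0.867  0.066 -0.008]
```

View pics/t11.png

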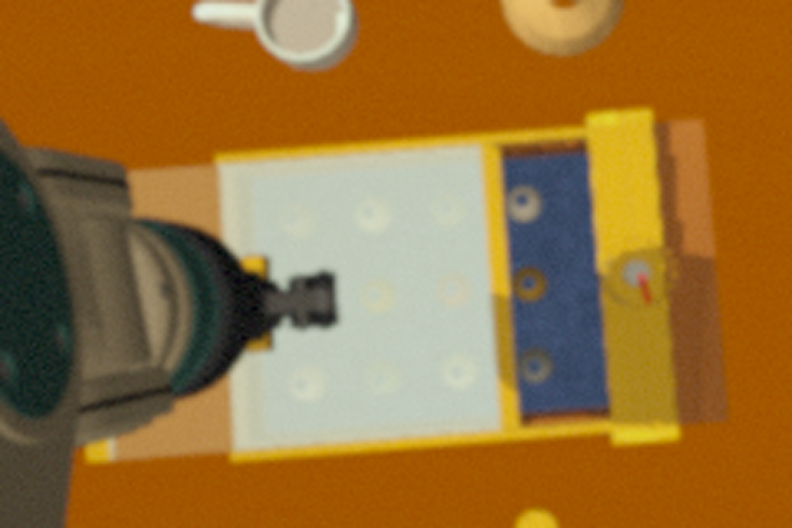

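The cover is open, with the compartment showing at columns 500–600, and the force has begun to rise, so it's at its stop. Next I'll back off and rise.

Emit:
carry_out(motion="0.65 0 -0.004 0 0;0.65 0 -0.004 0 0;0.65 0 0 -0.02 0;0.65 0 0 -0.04 0;0.65 0 0 -0.04 0;0.65 0 0 -0.04 0;0.65 0 0 0 0;0.65 0 0 0 0")

```text
t: 21.35
tool_pos: [0.5344, 0.1894, 0.3808]
ee_rot: [-0.143, 3.134, 0.003]
contact_force: [0.5, 0.1, -1.3]
gripper_width: 0.0298
```

```bash
python3 - <<'E'
from st import *
from h import *
import cv2
st()
p=np.load("casew.npy")
i=camera_info("wrist");w=read_camera("wrist")
K,R,t=[np.array(i[k]) for k in("K","R","t")]
a=w[:,:,::-1].copy()
for yy,c in((.035,(0,0,255)),(.103,(255,0,255)),(.110,(255,255,0))):
    uv=fish(K,R,t,case2w(p,[[-.025,yy,.068],[.025,yy,.068]]));cv2.line(a,tuple(uv[0].astype(int)),tuple(uv[1].astype(int)),c,1)
cv2.imwrite("pics/w12.png",a)
im=read_camera("scene");cv2.imwrite("pics/s12.png",cv2.resize(im[140:300,190:390,::-1],None,fx=3.7,fy=3.7,interpolation=cv2.INTER_CUBIC))
E
```

```text
t 21.35 pos [0.5344 0.1894 0.3808] yaw -3.05 q6 0.135 w 0.0298
F [ 0.52  0.14 -1.27] Ftool [-0.53  0.09  1.27] M [0.035 0.008 0.05 ]
```

View pics/w12.png

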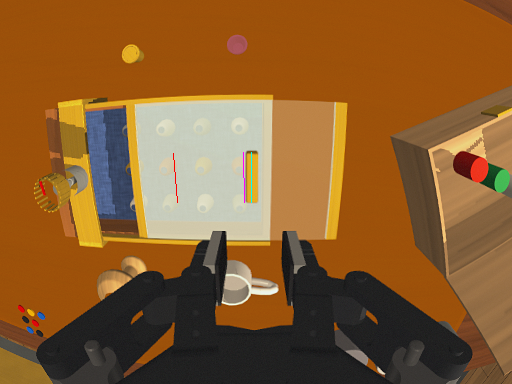

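View pics/s12.png

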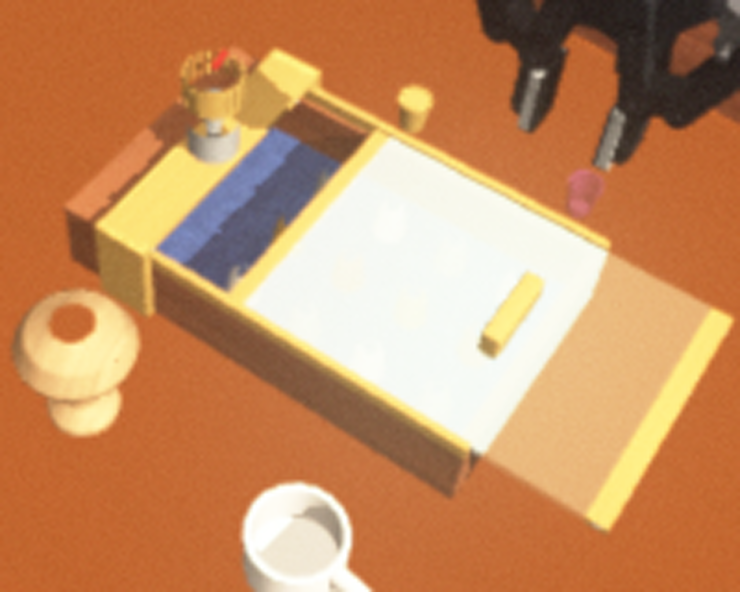

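The bar centre lies on the 110 mm mark (column ~252), the knob stands up, and the gripper is clear. I'm handing in.

```bash
python3 -c "
from workcell import *
print(sign_off())"
```

```text
the job is handed in; nothing more can be done
None
```

The case is open and the job is handed in at about 21.5 s of the 72 s allowed. sign_off() gave no verdict, so the result below rests on my own checks.

**What I did:**
- I gripped the knob with 20 N, turned it to about 0.9 rad and pulled up. That was inside a window on the first try.
- I raised it to about 10 mm lift and unscrewed it counter-clockwise, rising with the thread to about 3.45 rad. There the twist rose to about 0.2 N m, which I took as the hard stop.
- After backing off slightly, I let go. I then pushed the cover open by its pull bar with about 2 N, until the force began to rise at its stop.
- Finally I backed off the bar and rose clear of everything.

**Last checks:**
- **Knob:** it stands up by itself. The camera overlay put its lift at about 13 mm, while the arm's height pointed to 13.5–14 mm. Both are above the 12.5 mm limit.
- **Cover:** the pull bar lies on the 110 mm mark in the wrist picture, past the 103 mm limit.
- **Bystanders:** they look untouched in the pictures; I did not measure them.
- **Disagreements:** the stop came about 0.05–0.1 rad later than I had worked out. The twist reading also stayed near 0.24 N m after the small back-off, until I let go.

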